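Pin the sensor bracket's hinge

TASK

Slide the loose half of the sensor bracket fully in, so that its hinge knuckle is in line between the two knuckles of the bolted half. Then take the barrel-handled hinge pin from the wooden rack and push it down through all three knuckles, past the spring catch, until its collar is seated on the top knuckle; feel for the bore and press gently, never over 60 N on the bracket. Let go of it and leave everything else where it is.

Things in the scene. Friction and masses are not known exactly. Their poses are not given: they have to be found in the camera images.
- fixture: Aluminium assembly plate screwed to the bench, 130 (x) x 300 (y) x 12 mm; origin at the centre of its underside, z up. A dark steel hinge half is bolted on near its -y end; the bracket's other half, a flat aluminium arm carrying an upright black sensor, slides on it along the plate's y, from the +y side towards the hinge.
- hinge_top (a point): Nominal bore mouth, on the upper knuckle's top face (62 mm above the bench); axes as the plate's. The hinge half is bolted through slots, so the true bore lies up to 12 mm either way from here along the plate's x (y is true); arm and sensor are shifted with it. Upper knuckle: 60 mm (x) x 40 mm (y), 14 mm thick; vertical bore 13.5 mm, mouth chamfered by 0.5 mm.
- catch (a point): Spring catch in the lower knuckle, nominal point on the bore's axis 25.5 mm above the bench (shifts like the bore). It bears on the side of the pin: the pin stops on it under its own weight with its collar 5 to 14 mm too high, and takes a push of roughly 4 to 12 N to pass it and slide on until the collar lands. Lower knuckle 12 to 30 mm above the bench, arm's knuckle 33 to 47 mm.
- swing (a joint): How far the arm is out, m: 0 = fully in against its stop, its knuckle (13.5 mm bore) in line with the hinge's; 0.075 = pulled out along the plate's +y. About 3 N of friction; it stays where left. Arm's bar 30 mm wide, top 47 mm above the bench. Sensor 28 mm (plate x) by 22 mm (y), top 93 mm above the bench, centre at 100 mm + this value along the plate's +y from the bore.
- pin_grip (a point): Centre (half-way up) of the hinge pin's barrel handle, z up along the pin. Black cylinder 20 mm in diameter, 41 mm tall, on a steel collar 24 mm in diameter, 3 mm thick; below it a steel shank 12 mm in diameter, 46 mm long, its last 5 mm tapered to 10.4 mm. From this point the collar's underside is 23 mm, the tip 69 mm down and the handle's top 21 mm up. About 90 g.
- pin_collar (a point): Centre of the underside of the same pin's collar, z up along the pin. It lies on the upper knuckle's top face when the pin is fully home.
- rack: Wooden pin rack fixed to the bench, 130 (x) x 60 (y) x 50 mm; origin at the centre of its underside; two through sockets of 14.5 mm at x = -32 and +32 mm, y = 0. The barrel-handled pin stands in one, a disc-headed pin in the other.
- stud: Disc-headed pin in the rack's other socket, head 30 mm in diameter and 7 mm thick; left alone. Origin at the tip of its shank, 46 mm below the underside of its head.
- carton: Cardboard carton 120 x 90 x 70 mm on the bench, left alone; origin at the centre of its underside.
- sensor_box: Upright white paper box 50 x 50 x 90 mm on the bench, left alone; origin at the centre of its underside.
- driver: Screwdriver lying on the bench, left alone.
- jar: White jar 60 mm in diameter, 70 mm tall, left alone; origin at the centre of its underside.
- tape: Grey roll of tape 90 mm in diameter, 24 mm tall, lying flat, left alone; origin at the centre of its underside.
- spanner: Spanner lying on the bench, left alone.
Not all that is in view belongs to the job. What is shaped like the part that bears pin_grip but white or yellow is not meant.

How it is judged:
On the way, in this order (a step that is already met when the one before it is completed fails the run):
1. the arm of the bracket is slid fully in (within 2.5 mm), the pin not yet in the hinge (value of joint swing below 0.0025 m and distance between pin_collar and hinge_top above 0.06 m), for 0.2 s.
2. the pin is upright in the top knuckle, at least 15 mm deep (z of pin_collar in the frame of hinge_top below 0.031 m and horizontal distance between pin_collar and hinge_top below 0.016 m and angle between pin_collar's own z axis and vertical below 0.12 rad), for 0.1 s.
At the end, for the whole second after the job is handed in: The arm is fully in (within 2.5 mm) and the pin stands upright (within 0.06 rad) through all the knuckles, its collar on the top knuckle (within 2 mm), released and at rest (value of joint swing below 0.0025 m and z of pin_collar in the frame of hinge_top between -0.003 and 0.002 m and horizontal distance between pin_collar and hinge_top below 0.015 m and angle between pin_collar's own z axis and vertical below 0.06 rad and linear speed of pin below 0.02 m/s); the robot touches nothing.
It fails at once if the pin is pressed against the bracket with more than 60 N (contact force between pin and fixture above 60 N).
It fails at once if the disc-headed pin is moved more than 15 mm (distance of stud from where it was at the start of the episode above 0.015 m).
It fails at once if a bystander is moved more than 30 mm (distance of any of carton, sensor_box, driver, jar, tape, spanner from where it was at the start of the episode above 0.03 m).
It also fails if it takes over 72 s, if anything falls off the work surface, if the arm or the gripper's body presses on something with over 40 N, if the wrist force passes 120 N, or if a joint passes its speed limit or range.

ROBOT

A 6-joint arm with a two-finger parallel gripper is mounted at the origin on the work surface. World frame = base frame: x ahead of the robot, y to its left, z up, the work surface at z = 0. Lengths are in m, angles in rad, forces in N, time in s.
With the tool pointing down it reaches from about 0.3 to 0.775 m from the base axis. Payload 14.6 kg.
Tool frame: the origin (TCP) lies midway between the tips of the shut fingers; the grasp point (between the pads) lies 19 mm behind it; z points along the fingers, y is the direction in which the jaws open and shut (so a half turn about z gives the same grasp; the last joint's range is limited). The gripper opens to 85 mm and grips with 20 to 120 N. Pads are 22 mm wide; open, the fingers measure 114 mm over their backs; the gripper's body (76 mm by 85 mm) begins 54 mm behind the grasp point. The pads swing forward as they close: fully open they stand 13 mm farther back than shut.
Start: joints at [-0.067, 0.3, 1.521, -0, 1.321, -0.067], TCP at [0.55, -0, 0.205] pointing down, gripper open.
Joint ranges: [-3.03, 3.03], [-0.79, 2.21], [0.23, 2.52], [-1.04, 4.18], [0, 3.07], [-2.55, 2.55]. Speed limits (rad/s): [2.22, 2.22, 2.57, 3.14, 3.14, 3.14].

INTERFACE

Orientations are given as a unit quaternion [x, y, z, w].
In Python, from rig import ctrl gives the robot as it stands. The module is installed in compiled form; this text tells all that it offers.
- The arm moves only by the shell command python3 -m jog 'ROWS' [FORCE]. ROWS is JSON, a list of rows, each a list of 5 numbers: the shift along the world's x, y, z in m, then the turn about the world's z in degrees, then the closure, from -1 (fully open) to 1 (shut). A call has 1 to 20 rows; each row shifts and turns the commanded pose from where the row before left it; what a row does not reach is not made up. A row lasts 1/10 s, in which the tool goes at most 50 mm and 8.59 degrees, less where a joint would pass 70% of its speed; a pose out of reach is approached as far as the arm can. A call is refused whole if a number of a shift passes 0.05 or a number of a turn 8.59, either way. A call with a gripper value outside its range is refused whole. The fingers move at their own pace and stop on an object; FORCE is the grip in N (left out, the last holds). Time passes only in rows, so rows that do not move let the fingers close. It gives the time, the measured TCP pose, the force and the opening at its end, in the units of the state.
- ctrl.state(): the state, without advancing time (a new reading comes with each control period).
- ctrl.camera(name): name is "scene" or "side" or "wrist"; returns (picture, depth): 400x640x3 uint8, blue, green, red; 400x640 float32, m along the optical axis (not along the pixel's ray), 0 where there is no reading.
- ctrl.camera_model(name): a dict with "fx", "fy", "cx", "cy" (pixels), "k1" (the pictures are not rectified: a ray, as slopes to the right and down, at radius r is drawn at 1 + k1 r^2 times it, then the intrinsics apply), "origin" and "rotation" of the camera in the world. Camera axes: x right, y up, looking along -z (the intrinsics and any distortion apply to the point x, -y, -z); pixel columns grow to the right and rows downward; lengths in m; the calibration is good to about 2 mm. A picture is of the moment at which its call begins: read the wrist's pose just before it. camera_model takes no time and is no camera call; for the wrist camera it gives the pose at the moment of the call.
- ctrl.sign_off(): hands the job in, once; it reports no verdict.
Trained networks look in the newest picture that a camera, given by its name, has taken for a name from the list of things; names that differ only in an ending like _2 or _b are one class to them, and where a whole thing is asked for, a point or a joint stands for the part that bears it (a point fixed in the world has none). Each returns a list of dicts, best first, with "confidence" (0 to 1); they miss things now and then, are a little off and sometimes report something else, mostly with a low value. They report only what shows in the picture. A call takes as long as a camera call. They do not tell look-alikes from the thing itself.
- ctrl.find_in(camera, target): "centre" ([x, y, z] in m, in world coordinates, good to about 4 mm: the middle of the surface that is visible of it).
- ctrl.regions_of(camera, target): "region" (400x640 bool, what is visible of it).
- ctrl.landmark_of(camera, target): "centre" ([x, y, z] in m, in world coordinates, good to about 4 mm: a listed point, or the origin of a listed thing).
The state is a dict: "time_s": time; "joints": joint angles; "dq": joint speeds; "effort": joint torques, N m; "tool_pos": TCP position; "orientation": TCP orientation; "wrist_force": force on the tool from outside, world axes, zero at the start; "wrist_torque": the same for the moment, N m; "opening": opening from 0.0 (shut) to 1.0 (fully open).
Only numpy, scipy, OpenCV 4.12 (cv2) and the standard library are available. Lean on these libraries where they do the work, as an engineer would, in place of code of your own. Each camera call takes 0.05 s, during which the arm holds its last target.

## Working session

There is one attempt and no reset: what is moved stays moved. The work goes in short steps, Python scripts to look and compute and a shell command to move; the robot and the scene stay as the last step left them, time stands still between calls to the robot, and variables do not carry over. Pictures are saved under pics/ and viewed, and the job is handed in when it is done.

```bash
mkdir -p pics; ls; python3 - <<'E'
from rig import ctrl
import cv2
s=ctrl.state();print(s['time_s'],s['tool_pos'],s['orientation'],s['wrist_force'],s['opening'])
for c in ['scene','side','wrist']:
    p,d=ctrl.camera(c);cv2.imwrite(f'pics/{c}0.png',p)
    m=ctrl.camera_model(c);print(c,m['origin'],m['fx'],m['k1'])
    for n in (['fixture','hinge_top','swing','pin_grip','rack','stud'] ):
        try:
            for r in ctrl.landmark_of(c,n)[:3]:print(' ',n,[round(float(v),4) for v in r['centre']],round(r['confidence'],2))
        except Exception as e:print(n,e)
print(ctrl.state()['time_s'])
E
```

```text
pics
0.0 [5.49733445e-01 1.73792607e-05 2.04710687e-01] [ 7.07099357e-01  7.07113955e-01 -3.80782588e-04 -4.58233173e-04] [ 0.04250401 -0.6217178  -0.28911165] 0.9957498185000475
scene [ 1.08817628 -0.69701556  0.71985087] 386.3603170232603 0.0070163715699400045
  fixture [0.4294, -0.4128, 0.0038] 0.42
  hinge_top [0.5822, 0.013, 0.0616] 0.78
swing it knows: carton, catch, driver, fixture, hinge_top, jar, pin_collar, pin_grip, rack, sensor_box, spanner, stud, tape
  pin_grip [0.4816, -0.2981, 0.0707] 0.66
  pin_grip [0.6035, -0.2161, 0.0703] 0.51
  pin_grip [0.4952, -0.1235, 0.0682] 0.48
  rack [0.4912, -0.2242, -0.0014] 0.7
  stud [0.4615, -0.2229, 0.0021] 0.61
side [ 0.23787393 -0.79140006  0.87060625] 481.82575497015205 -0.0022393566712655506
  fixture [0.5762, 0.1026, -0.0013] 0.92
  hinge_top [0.5862, 0.0119, 0.0659] 0.72
swing it knows: carton, catch, driver, fixture, hinge_top, jar, pin_collar, pin_grip, rack, sensor_box, spanner, stud, tape
  pin_grip [0.6059, -0.2156, 0.0703] 0.7
  pin_grip [0.4957, -0.125, 0.0708] 0.69
  pin_grip [0.5261, -0.2236, 0.0756] 0.65
  rack [0.4948, -0.2197, -0.0034] 0.66
  stud [0.4608, -0.2166, 0.0018] 0.48
  stud [0.5258, -0.2218, 0.0525] 0.17
wrist [0.54960512 0.08184759 0.37486558] 326.2992147540546 0.001144222122947864
  fixture [0.5774, 0.0982, 0.0002] 0.61
  hinge_top [0.5833, 0.0124, 0.0617] 0.58
swing it knows: carton, catch, driver, fixture, hinge_top, jar, pin_collar, pin_grip, rack, sensor_box, spanner, stud, tape
  pin_grip [0.4978, -0.1251, 0.0683] 0.94
  pin_grip [0.5254, -0.2206, 0.0758] 0.87
  rack [0.4951, -0.217, 0.0008] 0.67
  rack [0.5234, -0.2206, 0.0745] 0.46
  stud [0.5856, 0.0118, 0.0237] 0.37
0.9
```

View pics/scene0.png

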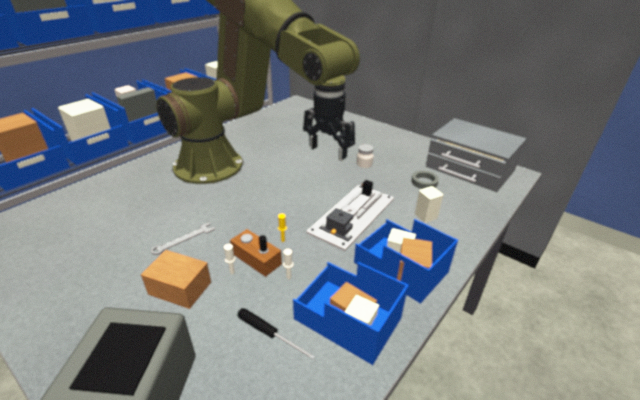

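View pics/side0.png

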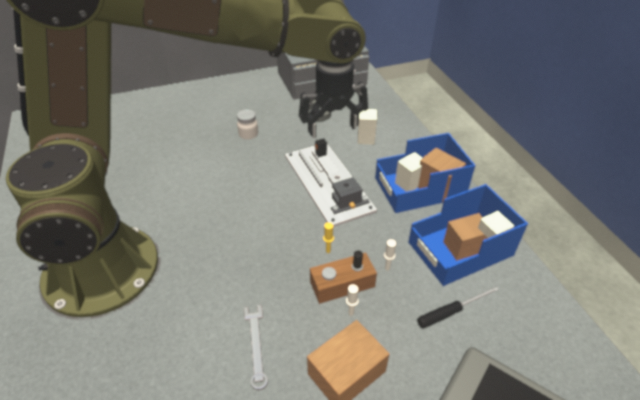

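View pics/wrist0.png

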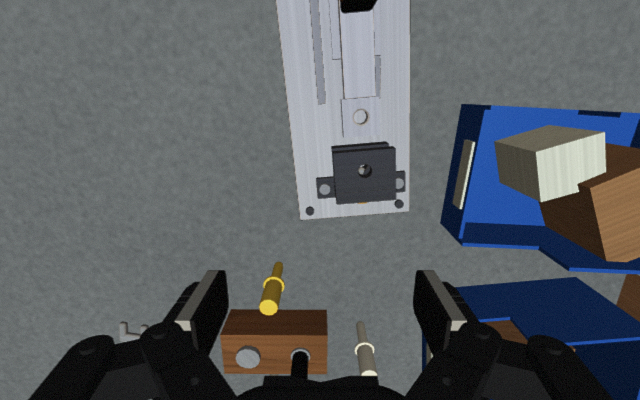

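The black barrel pin is in the rack's +x socket: wrist (300,360), scene (263,243). The white and yellow ones are look-alikes. The hinge bore is at about wrist (364,170), and the arm is pulled out along +y, with the sensor at the top edge. Next I'll measure these.

```bash
cat > h.py <<'E'
from rig import ctrl
import numpy as np, cv2
def ray(m,px):
    px=np.asarray(px,float)
    d=np.array([(px[0]-m['cx'])/m['fx'],(px[1]-m['cy'])/m['fy']])
    u=d.copy()
    for _ in range(10): u=d/(1+m['k1']*(u@u))
    R=np.array(m['rotation']).reshape(3,3)
    return R@np.array([u[0],-u[1],-1.])
def onz(m,px,z):
    r=ray(m,px);o=np.array(m['origin']);return o+r*(z-o[2])/r[2]
def proj(m,P):
    R=np.array(m['rotation']).reshape(3,3);c=R.T@(np.array(P)-np.array(m['origin']))
    u=np.array([c[0],-c[1]])/-c[2];u=u*(1+m['k1']*(u@u))
    return [m['fx']*u[0]+m['cx'],m['fy']*u[1]+m['cy']]
def world(m,d,px):
    r=ray(m,px);return np.array(m['origin'])+r*d[int(px[1]),int(px[0])]
E
python3 - <<'E'
from h import *
m=ctrl.camera_model('wrist');p=cv2.imread('pics/wrist0.png')
print(np.round(m['rotation'],3))
c=p[80:230,270:430];cv2.imwrite('pics/w0c.png',cv2.resize(c,None,fx=5,fy=5,interpolation=cv2.INTER_CUBIC)[:600])
for n,px,z in [('bore',(364,170),.062),('armhole',(360,116),.047),('plL0',(277,2),.012),('plL1',(300,216),.012),('plR0',(410,2),.012),('plR1',(408,210),.012)]:
    print(n,np.round(onz(m,px,z),4))
E
```

```text
[-0.163 -0.    -0.     0.987]Traceback (most recent call last):
  File "<stdin>", line 6, in <module>
  File "h.py", line 11, in onz
    r=ray(m,px);o=np.array(m['origin']);return o+r*(z-o[2])/r[2]
  File "h.py", line 8, in ray
    R=np.array(m['rotation']).reshape(3,3)
ValueError: cannot reshape array of size 4 into shape (3,3)
```

View pics/w0c.png

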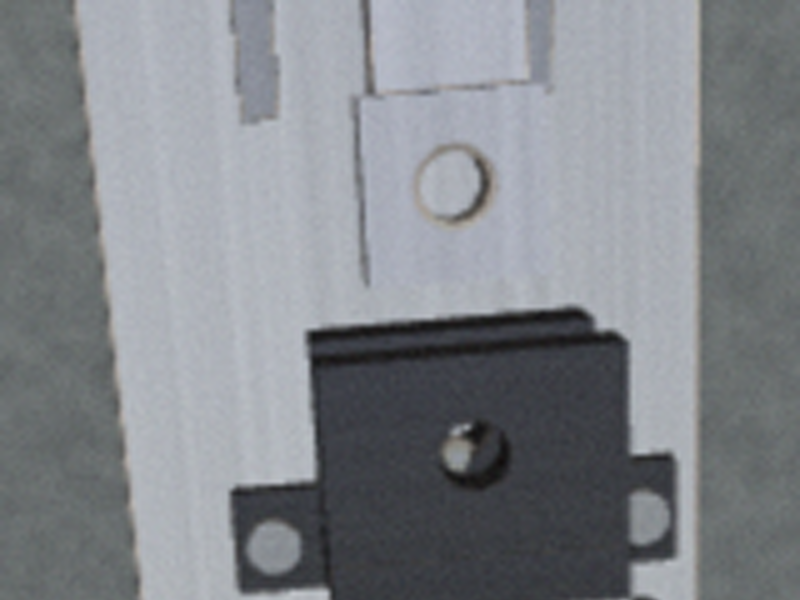

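The crop shows the bore mouth at wrist (365,170.6) and the hole in the arm's knuckle at (360.6,116.8), still outside the hinge. The camera rotation is a quaternion, so I'll fix the helper.

```bash
sed -i "s/np.array(m\['rotation'\]).reshape(3,3)/Rotation.from_quat(m['rotation']).as_matrix()/; 1a from scipy.spatial.transform import Rotation" h.py
python3 - <<'E'
from h import *
m=ctrl.camera_model('wrist')
P={}
for n,px,z in [('bore',(365,170.6),.062),('armhole',(360.6,116.8),.047),('plL0',(277,2),.012),('plL1',(300,216),.012),('plR0',(410,2),.012),('plR1',(408,210),.012),('pin handle top?',(300,356),.094)]:
    P[n]=onz(m,px,z);print(n,np.round(P[n],4))
for a,b in [('plL1','plL0'),('plR1','plR0'),('bore','armhole')]:
    v=P[b]-P[a];print(a,np.degrees(np.arctan2(-v[0],v[1])),np.hypot(*v[:2]))
for c in ['scene','side']:
    mm=ctrl.camera_model(c)
    im,d=ctrl.camera(c)
    print(c,'proj bore',proj(mm,P['bore']),'pin',proj(mm,[.526,-.221,.094]))
    for n in ['pin_grip','pin_collar','stud']:
        for r in ctrl.find_in(c,n)[:5]:print(' ',n,np.round(r['centre'],4),round(r['confidence'],2))
    x,y=[int(v) for v in proj(mm,P['bore'])]
    cv2.imwrite(f'pics/{c}_h.png',cv2.resize(im[y-70:y+50,x-80:x+80],None,fx=5,fy=5,interpolation=cv2.INTER_CUBIC))
    x,y=[int(v) for v in proj(mm,[.526,-.221,.08])]
    cv2.imwrite(f'pics/{c}_p.png',cv2.resize(im[y-60:y+60,x-80:x+80],None,fx=5,fy=5,interpolation=cv2.INTER_CUBIC))
E
```

```text
bore [0.5932 0.0124 0.062 ]
armhole [0.5887 0.0622 0.047 ]
plL0 [0.5077 0.1674 0.012 ]
plL1 [ 0.5255 -0.0536  0.012 ]
plR0 [0.6364 0.1674 0.012 ]
plR1 [ 0.653 -0.046  0.012]
pin handle top? [ 0.5277 -0.1838  0.094 ]
plL1 4.606150928316829 0.2217186177034474
plR1 4.434665774646168 0.21408855185881268
bore 5.1846590011997975 0.05004131722784173
scene proj bore [np.float64(340.55504857959494), np.float64(213.30846630394365)] pin [np.float64(262.55288451332837), np.float64(235.92385561779145)]
  pin_grip [ 0.487  -0.3011  0.0622] 0.72
  pin_grip [ 0.4974 -0.1292  0.0601] 0.7
  pin_grip [ 0.5289 -0.2241  0.0737] 0.67
  pin_grip [ 0.6108 -0.2199  0.061 ] 0.61
  pin_collar [ 0.4881 -0.2964  0.0636] 0.66
  pin_collar [ 0.6058 -0.2226  0.0609] 0.65
  pin_collar [ 0.4945 -0.1311  0.0614] 0.65
  stud [0.662  0.3998 0.0199] 0.5
side proj bore [np.float64(346.2067040397252), np.float64(183.91076787197173)] pin [np.float64(358.6456098369885), np.float64(252.06650054652522)]
  pin_grip [ 0.6024 -0.2204  0.0654] 0.8
  pin_grip [ 0.4783 -0.3031  0.0672] 0.78
  pin_grip [ 0.4928 -0.1287  0.0638] 0.6
  pin_collar [ 0.4984 -0.1272  0.0655] 0.77
  pin_collar [ 0.479  -0.3061  0.069 ] 0.71
  pin_collar [ 0.601  -0.2183  0.0674] 0.66
  pin_collar [ 0.5225 -0.2297  0.0838] 0.51
  stud [ 0.4663 -0.2215  0.055 ] 0.54
```

View pics/side_h.png

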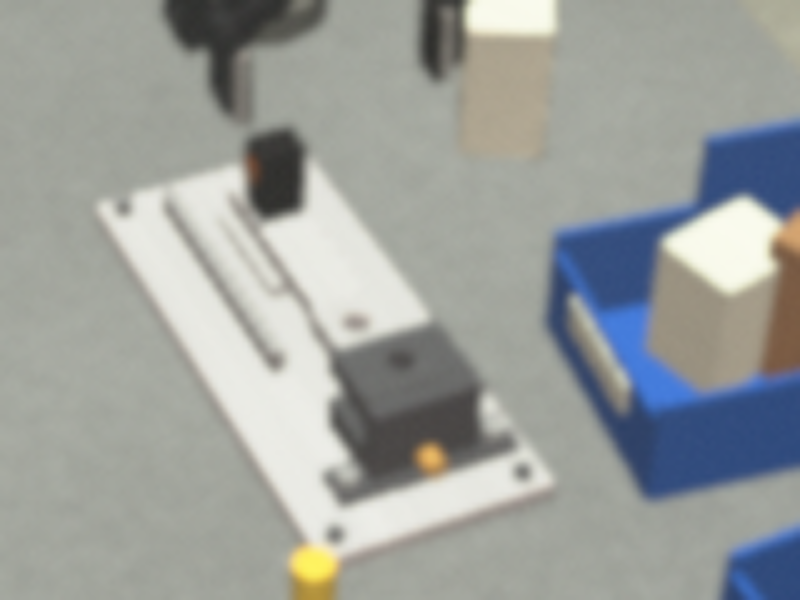

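View pics/side_p.png

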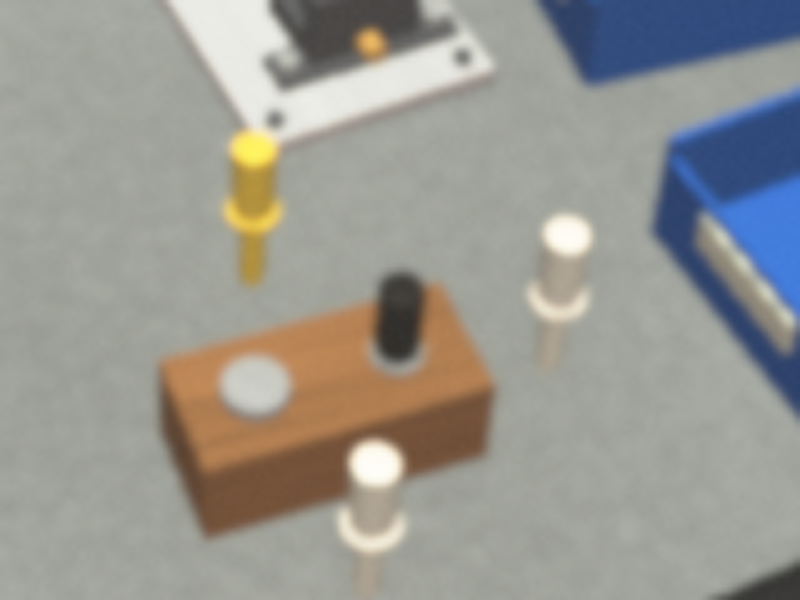

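```bash
python3 - <<'E'
from h import *
for n in ['jar','sensor_box','tape']:
    for r in ctrl.landmark_of('side',n)[:2]:print(' ',n,np.round(r['centre'],4),round(r['confidence'],2))
mm=ctrl.camera_model('side')
print('box base',onz(mm,(366,143),0))
print('jar',onz(mm,(247,133),0))
E
python3 -m jog '[[0,0.03,0.0,4.6,0.5],[0.005,0.034,0,0,1],[0.005,0.034,0,0,1],[0.006,0.034,0,0,1],[0.006,0.034,0,0,1],[0.006,0.034,0,0,1],[0,0.006,0,0,1],[0,0,0,0,1],[0,0,0,0,1],[0,0,0,0,1]]' 40
```

```text
jar [ 0.4252  0.3807 -0.0031] 0.97
  sensor_box [0.7491 0.2359 0.0013] 0.72
box base [ 7.41039450e-01  2.18732881e-01 -1.11022302e-16]
jar [ 4.24121241e-01  3.82694298e-01 -1.11022302e-16]
time_s: 2.45
tool_pos: [0.5781, 0.2049, 0.2055]
orientation: [0.679, 0.735, 0.0, 0.0]
wrist_force: [0.6, -0.3, -0.4]
opening: 0.0
```

```bash
python3 - <<'E'
from h import *
m=ctrl.camera_model('wrist');p,d=ctrl.camera('wrist');cv2.imwrite('pics/w1.png',p)
b=np.array([.5932,.0124,.062]);u=np.array([-np.sin(.081),np.cos(.081),0]);
print('exp sensor top',proj(m,b+.15*u+[0,0,.031]),'bore',proj(m,b))
E
```

```text
exp sensor top [np.float64(320.3550427988102), np.float64(235.6469738694178)] bore [np.float64(320.5958090760203), np.float64(341.69210538054426)]
```

View pics/w1.png

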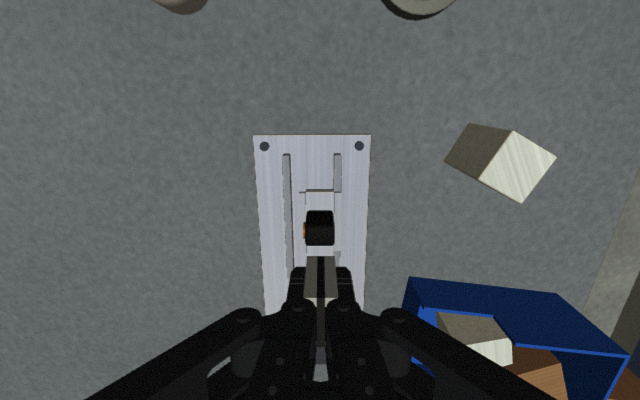

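The sensor top is at wrist (320,228), matching the prediction. The shut fingers are aligned with the plate, behind the sensor on the +y side. Descending and pushing.

```bash
python3 -m jog '[[0,0,-0.045,0,1],[0,0,-0.045,0,1],[0,0,-0.045,0,1],[0,0,0,0,1],[0.0008,-0.010,0,0,1],[0.0008,-0.010,0,0,1],[0.0008,-0.010,0,0,1],[0.0008,-0.010,0,0,1],[0.0008,-0.010,0,0,1],[0,0,0,0,1]]'
python3 -m jog '[[0.0004,-0.005,0,0,1],[0.0004,-0.005,0,0,1],[0,0,0,0,1]]'
```

```text
time_s: 3.5
tool_pos: [0.5823, 0.1546, 0.0707]
orientation: [0.679, 0.734, 0.0, 0.0]
wrist_force: [-0.2, 0.8, 0.2]
opening: 0.002
time_s: 3.8
tool_pos: [0.5828, 0.1456, 0.0702]
orientation: [0.678, 0.735, -0.0, -0.0]
wrist_force: [-0.9, -0.3, -0.6]
opening: 0.002
```

```bash
python3 -m jog '[[0.0002,-0.003,0,0,1]]';python3 -m jog '[[0.0002,-0.003,0,0,1]]'; python3 - <<'E'
from h import *
print(ctrl.state()['wrist_force'])
p,d=ctrl.camera('wrist');cv2.imwrite('pics/w2.png',p)
p,d=ctrl.camera('scene');cv2.imwrite('pics/s2.png',cv2.resize(p[120:260,280:440],None,fx=4,fy=4,interpolation=cv2.INTER_CUBIC))
E
```

```text
time_s: 3.9
tool_pos: [0.5829, 0.1432, 0.0702]
orientation: [0.678, 0.735, -0.0, -0.0]
wrist_force: [-0.2, 0.3, -0.3]
opening: -0.001
time_s: 4.0
tool_pos: [0.5832, 0.14, 0.0702]
orientation: [0.678, 0.735, -0.0, -0.0]
wrist_force: [0.6, -1.2, -0.8]
opening: 0.005
[ 0.63460929 -1.23059355 -0.7753961 ]
```

View pics/w2.png

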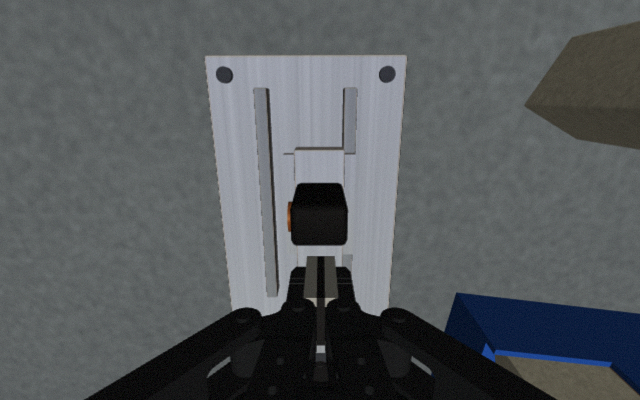

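View pics/s2.png

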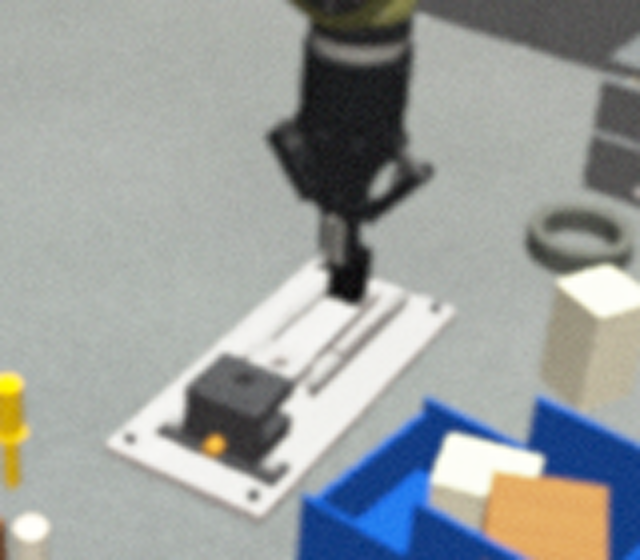

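The fingers have come down on the hinge side of the sensor: the sensor is at wrist (320,215) and the scene view agrees. I need to measure where the sensor is before moving on.

```bash
python3 - <<'E'
from h import *
m=ctrl.camera_model('wrist');p,d=ctrl.camera('wrist')
print(m['origin'],Rotation.from_quat(m['rotation']).as_euler('xyz',degrees=True),ctrl.state()['tool_pos'],m['cx'],m['cy'])
for px in [(320,190),(320,205),(320,220),(320,235),(320,243),(300,215),(340,215),(320,165),(320,120),(321,265)]:
    print(px,d[px[1],px[0]],np.round(world(m,d,px),4))
print('TCP proj',proj(m,ctrl.state()['tool_pos']))
E
```

```text
[0.57621137 0.22132427 0.2398344 ] [-1.87863929e+01  3.98064597e-03  4.58680338e+00] [0.58321948 0.13989825 0.07029082] 320.3262345819042 206.42017943118861
(320, 190) 0.17777598 [0.5799 0.1727 0.0686]
(320, 205) 0.15534599 [0.58   0.1721 0.0925]
(320, 220) 0.15580282 [0.5805 0.1652 0.0944]
(320, 235) 0.1596395 [0.5812 0.1569 0.0932]
(320, 243) 0.16105947 [0.5816 0.1526 0.0932]
(300, 215) 0.15473908 [0.5709 0.167  0.0946]
(340, 215) 0.15518883 [0.5898 0.1684 0.0942]
(320, 165) 0.19385779 [0.5791 0.1823 0.0484]
(320, 120) 0.22024336 [0.5772 0.2056 0.0125]
(321, 265) 0.1467089 [0.5823 0.1494 0.1094]
TCP proj [np.float64(321.1748028340252), np.float64(246.19191597566962)]
```

```bash
python3 - <<'E'
from h import *
m=ctrl.camera_model('scene')
for n,P in [('tcp',[.5832,.14,.07]),('sens top @.162',[.581,.162,.093]),('sens top @.118',[.585,.118,.093]),('sens bot .162',[.581,.162,.047])]:
    q=np.array(proj(m,P));print(n,q,(q-[280,120])*4)
import numpy as np
p=cv2.imread('pics/scene0.png');cv2.imwrite('pics/s0c.png',cv2.resize(p[120:260,280:440],None,fx=4,fy=4,interpolation=cv2.INTER_CUBIC))
mw=ctrl.camera_model('wrist');p,d=ctrl.camera('wrist')
for r in range(240,400,12):
    print(r,np.round(world(mw,d,(321,r)),3), np.round(world(mw,d,(305,r)),3), np.round(world(mw,d,(350,r)),3))
E
```

```text
tcp [363.46795181 190.32341136] [333.87180724 281.29364542]
sens top @.162 [367.59097722 180.63535734] [350.36390889 242.54142938]
sens top @.118 [360.387758   187.23405327] [321.55103199 268.93621309]
sens bot .162 [366.294577   193.21923664] [345.17830798 292.87694656]
240 [0.582 0.155 0.094] [0.574 0.154 0.094] [0.604 0.129 0.034]
252 [0.584 0.125 0.048] [0.574 0.125 0.048] [0.605 0.12  0.035]
264 [0.582 0.15  0.109] [0.575 0.117 0.05 ] [0.607 0.107 0.028]
276 [0.582 0.15  0.119] [0.576 0.149 0.119] [0.595 0.147 0.113]
288 [0.582 0.15  0.128] [0.576 0.15  0.129] [0.595 0.147 0.122]
300 [0.582 0.149 0.135] [0.576 0.15  0.138] [0.593 0.151 0.137]
312 [0.583 0.144 0.135] [0.577 0.15  0.145] [0.592 0.153 0.146]
324 [0.583 0.137 0.134] [0.577 0.15  0.151] [0.592 0.152 0.151]
336 [0.584 0.132 0.135] [0.577 0.15  0.156] [0.591 0.152 0.157]
348 [0.591 0.048 0.048] [0.577 0.155 0.167] [0.59  0.156 0.167]
360 [0.593 0.021 0.031] [0.578 0.151 0.167] [0.589 0.156 0.171]
372 [0.592 0.032 0.055] [0.578 0.149 0.169] [0.589 0.157 0.176]
384 [0.582 0.149 0.173] [0.578 0.149 0.173] [0.589 0.156 0.179]
396 [0.582 0.15  0.177] [0.578 0.149 0.177] [0.588 0.157 0.183]
```

View pics/s0c.png

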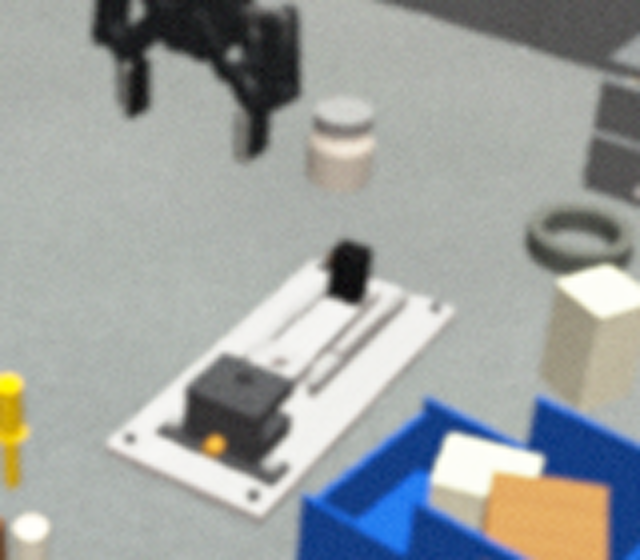

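The depth suggests the fingers passed over the sensor: the visible tips are near z≈0.105, while the TCP reads 0.070. I'll check that in the side view.

```bash
python3 - <<'E'
from h import *
m=ctrl.camera_model('side');p,d=ctrl.camera('side')
s=ctrl.state();T=s['tool_pos'];q=np.array(proj(m,T));print(q,s['joints'],s['opening'])
x,y=[int(v) for v in q]
c=cv2.resize(p[y-60:y+60,x-80:x+80],None,fx=5,fy=5,interpolation=cv2.INTER_CUBIC)
for z,col in [(0,(0,0,255)),(.019,(0,255,0)),(.035,(255,0,0))]:
    a=np.array(proj(m,T+[0,0,z]));a=(a-[x-80,y-60])*5;cv2.circle(c,tuple(int(v) for v in a),5,col,1)
cv2.imwrite('pics/side2.png',c)
p,d=ctrl.camera('wrist');m=ctrl.camera_model('wrist')
cv2.imwrite('pics/w2c.png',cv2.resize(p[170:320,240:400],None,fx=4,fy=4))
E
```

```text
[324.75189626 151.53101528] [1.74641279e-01 5.46295761e-01 1.50357495e+00 4.68337886e-05
 1.09171270e+00 9.43335845e-02] 0.003217472439847938
```

View pics/side2.png

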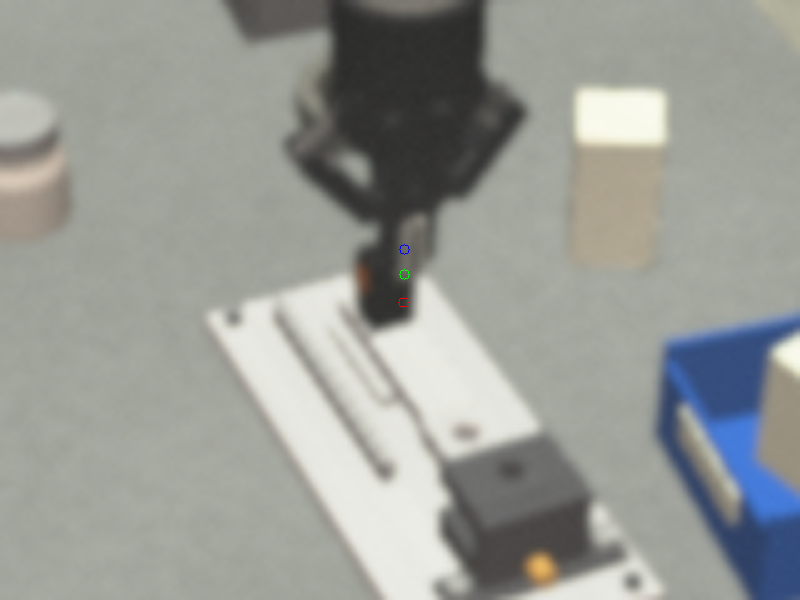

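View pics/w2c.png

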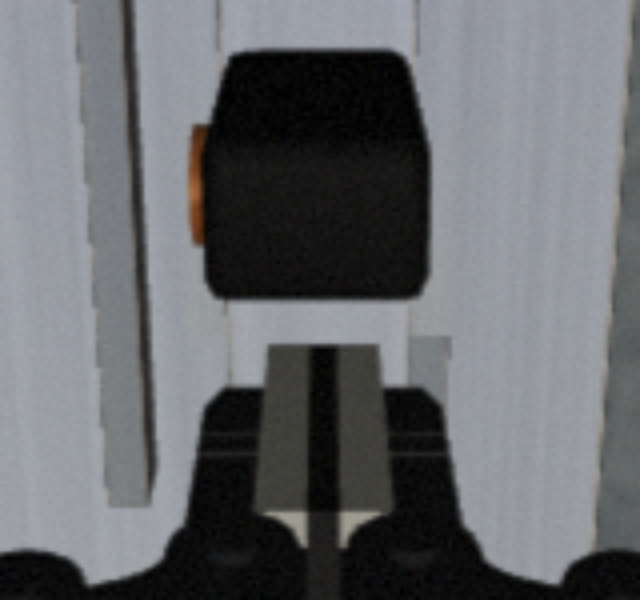

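Both views confirm it. The pad ends are about 35 mm above the reported TCP: the bar shows between the sensor (row 245) and the pads (row 256), where the fingers should have hidden it. The fingers passed over the sensor and nothing moved. I'll back off, go lower and check against the images.

```bash
python3 -m jog '[[-0.0024,0.033,0,0,1],[-0.0024,0.033,0,0,1],[0,0,-0.01,0,1],[0,0,-0.01,0,1],[0,0,-0.01,0,1],[0,0,0,0,1],[0,0,0,0,1]]'
python3 - <<'E'
from h import *
m=ctrl.camera_model('wrist');p,d=ctrl.camera('wrist');cv2.imwrite('pics/w3.png',p)
for r in (225,240,252,256,258,260,264,270): print(r,d[r,312],np.round(world(m,d,(312,r)),3),np.round(world(m,d,(328,r)),3))
m=ctrl.camera_model('side');p,d=ctrl.camera('side')
T=ctrl.state()['tool_pos'];q=np.array(proj(m,T));x,y=[int(v) for v in q]
c=cv2.resize(p[y-70:y+50,x-80:x+80],None,fx=5,fy=5,interpolation=cv2.INTER_CUBIC)
for z,col in [(0,(0,0,255)),(.035,(255,0,0))]:
    a=np.array(proj(m,T+[0,0,z]));a=(a-[x-80,y-70])*5;cv2.circle(c,tuple(int(v) for v in a),5,col,1)
cv2.imwrite('pics/side3.png',c)
E
```

```text
time_s: 5.0
tool_pos: [0.5785, 0.2052, 0.04]
orientation: [0.679, 0.735, -0.0, -0.0]
wrist_force: [0.1, -0.6, 1.0]
opening: 0.001
225 0.21158223 [0.572 0.207 0.013] [0.583 0.208 0.013]
240 0.21506529 [0.573 0.196 0.013] [0.584 0.197 0.012]
252 0.21676362 [0.574 0.188 0.014] [0.585 0.188 0.011]
256 0.15473112 [0.573 0.215 0.071] [0.581 0.215 0.071]
258 0.15225396 [0.573 0.215 0.073] [0.581 0.216 0.073]
260 0.14996721 [0.573 0.215 0.076] [0.581 0.216 0.075]
264 0.14694586 [0.574 0.215 0.079] [0.581 0.215 0.079]
270 0.14205334 [0.574 0.215 0.084] [0.581 0.216 0.085]
```

View pics/w3.png

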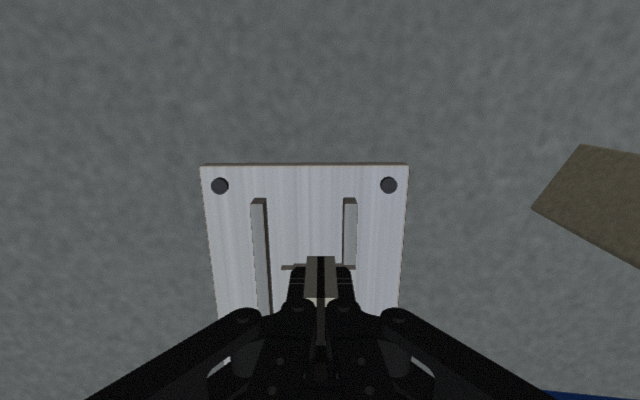

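View pics/side3.png

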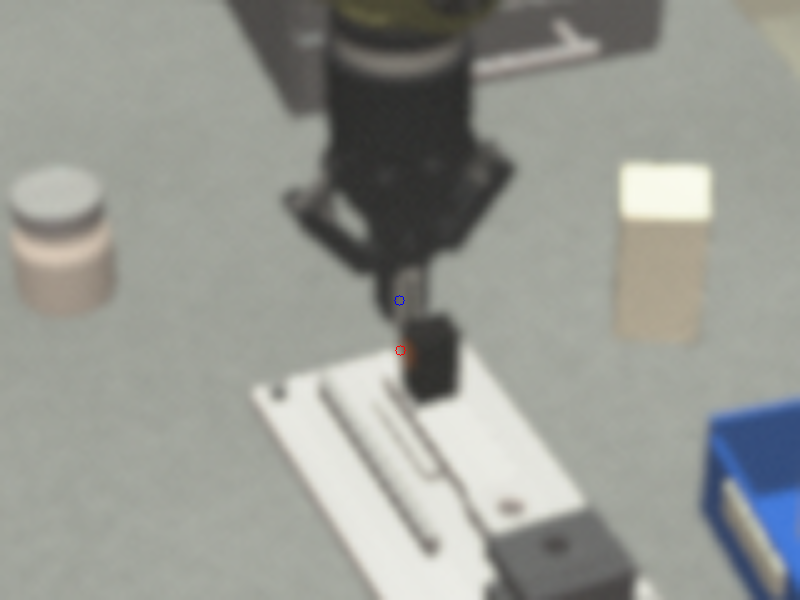

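The pad tips are now at z≈0.071 (TCP 0.040), behind the sensor at side (430,360) and below its top. So the tips sit about 31 mm above the reported TCP. Pushing now.

```bash
python3 -m jog '[[0.0008,-0.010,0,0,1],[0.0008,-0.010,0,0,1],[0.0004,-0.005,0,0,1],[0.0004,-0.005,0,0,1],[0.0004,-0.005,0,0,1]]'
python3 -m jog '[[0.0008,-0.010,0,0,1],[0.0008,-0.010,0,0,1],[0.0004,-0.005,0,0,1],[0.0004,-0.005,0,0,1],[0,0,0,0,1]]'
```

```text
time_s: 5.6
tool_pos: [0.5814, 0.1707, 0.0406]
orientation: [0.678, 0.735, 0.0, 0.0]
wrist_force: [0.1, 3.6, 2.4]
opening: 0.001
time_s: 6.1
tool_pos: [0.5835, 0.1402, 0.0401]
orientation: [0.678, 0.735, -0.0, -0.0]
wrist_force: [0.1, 0.1, -0.1]
opening: -0.001
```

```bash
python3 -m jog '[[0.0002,-0.002,0,0,1],[0.0002,-0.002,0,0,1]]'
python3 -m jog '[[0.0001,-0.001,0,0,1]]'
python3 -m jog '[[0.0001,-0.001,0,0,1]]'
python3 -m jog '[[0.0001,-0.001,0,0,1]]'
```

```text
time_s: 6.3
tool_pos: [0.5836, 0.1371, 0.04]
orientation: [0.678, 0.735, -0.0, -0.0]
wrist_force: [-1.9, 4.1, -0.1]
opening: -0.002
time_s: 6.4
tool_pos: [0.5838, 0.136, 0.04]
orientation: [0.678, 0.735, -0.0, -0.0]
wrist_force: [-2.0, 3.6, -1.0]
opening: 0.001
time_s: 6.5
tool_pos: [0.5839, 0.1351, 0.04]
orientation: [0.678, 0.735, -0.0, -0.0]
wrist_force: [-1.8, 3.4, -0.5]
opening: -0.004
time_s: 6.6
tool_pos: [0.5839, 0.135, 0.0401]
orientation: [0.678, 0.735, 0.0, -0.001]
wrist_force: [-3.8, 16.1, -0.5]
opening: -0.003
```

```bash
python3 - <<'E'
from h import *
m=ctrl.camera_model('wrist');p,d=ctrl.camera('wrist');cv2.imwrite('pics/w4.png',p)
m=ctrl.camera_model('side');p,d=ctrl.camera('side')
cv2.imwrite('pics/side4.png',cv2.resize(p[110:230,270:400],None,fx=5,fy=5,interpolation=cv2.INTER_CUBIC))
print(ctrl.state()['wrist_force'])
E
```

```text
[-2.57159843 10.93201177 -0.15376367]
```

View pics/side4.png

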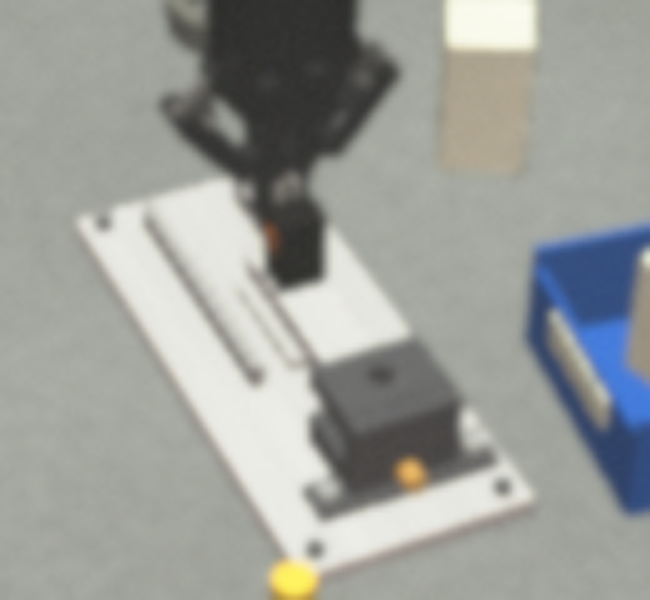

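The force jumped to 16 N at TCP y=0.135, close to the predicted 0.134, so the arm is against its stop. Side (380,375) shows the knuckle hidden inside the hinge. Backing off and going to the pin.

```bash
python3 -m jog '[[-0.001,0.012,0,0,1],[0,0,0.05,0,1],[0,0,0.05,0,1],[0,0,0.05,0,1],[0,0,0.05,0,0],[-0.007,-0.046,0,0,0],[-0.007,-0.046,0,0,0],[-0.007,-0.046,0,0,0],[-0.007,-0.046,0,0,0],[-0.007,-0.046,0,0,0],[-0.007,-0.046,0,0,0],[-0.007,-0.046,0,0,0],[-0.007,-0.046,0,0,0],[0,0,0,0,0],[0,0,0,0,0]]'
python3 - <<'E'
from h import *
m=ctrl.camera_model('wrist');p,d=ctrl.camera('wrist');cv2.imwrite('pics/w5.png',p)
T=ctrl.state()['tool_pos'];print(T)
for n in ['pin_grip','pin_collar','stud','rack']:
    for r in ctrl.landmark_of('wrist',n)[:3]:print(' ',n,np.round(r['centre'],4),round(r['confidence'],2),np.round(proj(m,r['centre'])))
E
```

```text
time_s: 8.2
tool_pos: [0.5271, -0.2226, 0.2401]
orientation: [0.679, 0.734, -0.0, -0.0]
wrist_force: [-0.7, -0.2, -0.3]
opening: 0.496
[ 0.52741514 -0.22167125  0.24024708]
  pin_grip [ 0.4955 -0.123   0.0687] 0.96 [296.  74.]
  pin_grip [ 0.5995 -0.2169  0.0674] 0.8 [388. 176.]
  pin_grip [ 0.4804 -0.2921  0.0656] 0.77 [275. 232.]
  pin_collar [ 0.5209 -0.2222  0.042 ] 0.89 [315. 170.]
  pin_collar [ 0.6066 -0.214   0.0405] 0.84 [390. 168.]
  pin_collar [ 0.496  -0.1273  0.0486] 0.77 [298.  79.]
  stud [ 0.4608 -0.2194  0.0046] 0.7 [268. 158.]
  rack [ 0.4998 -0.2158 -0.0019] 0.7 [300. 156.]
```

View pics/w5.png

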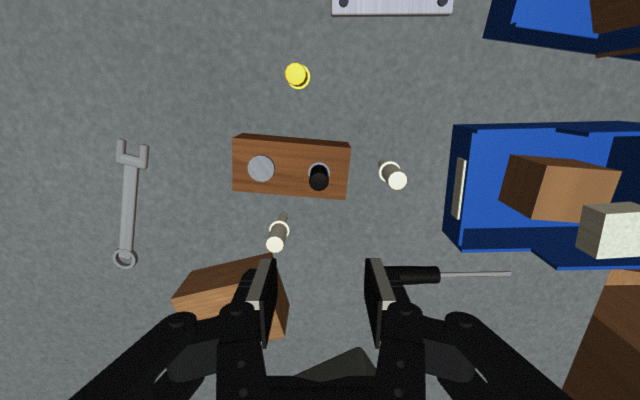

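```bash
python3 - <<'E'
from h import *
m=ctrl.camera_model('wrist');p,d=ctrl.camera('wrist')
c=p[120:230,240:420];cv2.imwrite('pics/w5c.png',cv2.resize(c,None,fx=4,fy=4,interpolation=cv2.INTER_CUBIC))
# dark pixels of handle
g=cv2.cvtColor(p,cv2.COLOR_BGR2GRAY)
W=np.array([[world(m,d,(x,y)) for x in range(300,340)] for y in range(160,200)])
k=(W[...,2]>.088)
print('top pts',k.sum(),W[k].mean(0),W[k].min(0),W[k].max(0))
print('drawn: ',proj(m,[.526,-.2215,.094]))
# tip
for y in range(252,300,8): print(y,[ (x,np.round(world(m,d,(x,y)),3).tolist()) for x in (262,270,372,380)])
E
```

```text
top pts 320 [ 0.52461261 -0.21947852  0.10141805] [ 0.51484046 -0.23151386  0.08800139] [ 0.53412415 -0.13934275  0.40999249]
drawn:  [np.float64(319.08107833194526), np.float64(182.51709654120765)]
252 [(262, [0.457, -0.352, 0.001]), (270, [0.479, -0.304, 0.091]), (372, [0.609, -0.34, -0.001]), (380, [0.62, -0.339, -0.0])]
260 [(262, [0.5, -0.213, 0.275]), (270, [0.503, -0.213, 0.275]), (372, [0.55, -0.21, 0.274]), (380, [0.554, -0.209, 0.275])]
268 [(262, [0.501, -0.213, 0.283]), (270, [0.504, -0.212, 0.284]), (372, [0.549, -0.209, 0.282]), (380, [0.553, -0.209, 0.282])]
276 [(262, [0.502, -0.213, 0.289]), (270, [0.505, -0.212, 0.29]), (372, [0.548, -0.21, 0.289]), (380, [0.551, -0.208, 0.29])]
284 [(262, [0.503, -0.213, 0.296]), (270, [0.505, -0.217, 0.289]), (372, [0.548, -0.211, 0.293]), (380, [0.55, -0.208, 0.297])]
292 [(262, [0.504, -0.212, 0.302]), (270, [0.506, -0.219, 0.291]), (372, [0.548, -0.214, 0.294]), (380, [0.549, -0.209, 0.302])]
```

View pics/w5c.png

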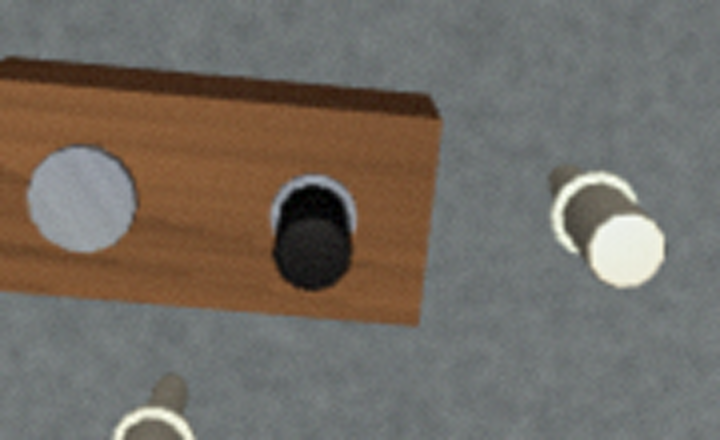

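The pin's top is at wrist (318,183), so the pin is at about (0.5253, −0.222). The fingers straddle it (inner faces at x≈0.506 and 0.547), with tips at TCP+34 mm. Descending in two stages.

```bash
python3 -m jog '[[-0.0015,0.0005,-0.04,0,0],[0,0,-0.04,0,0],[0,0,-0.04,0,0],[0,0,-0.02,0,0],[0,0,0,0,0]]'
python3 - <<'E'
from h import *
m=ctrl.camera_model('wrist');p,d=ctrl.camera('wrist');cv2.imwrite('pics/w6.png',p)
m=ctrl.camera_model('side');p,d=ctrl.camera('side')
cv2.imwrite('pics/side6.png',cv2.resize(p[180:300,280:440],None,fx=5,fy=5,interpolation=cv2.INTER_CUBIC))
E
```

```text
time_s: 9.0
tool_pos: [0.5247, -0.2203, 0.0976]
orientation: [0.678, 0.735, -0.001, -0.002]
wrist_force: [0.4, 0.1, 0.1]
opening: 0.498
```

View pics/w6.png

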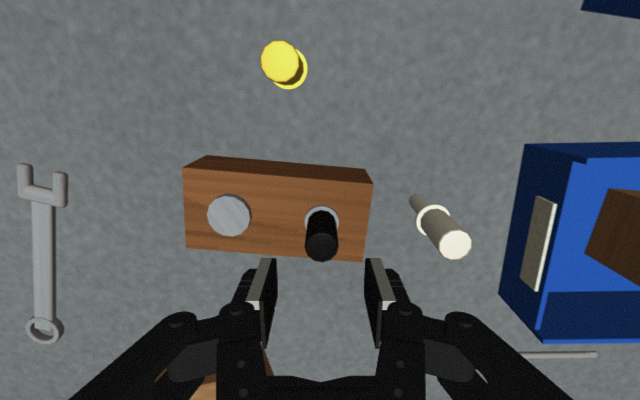

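View pics/side6.png

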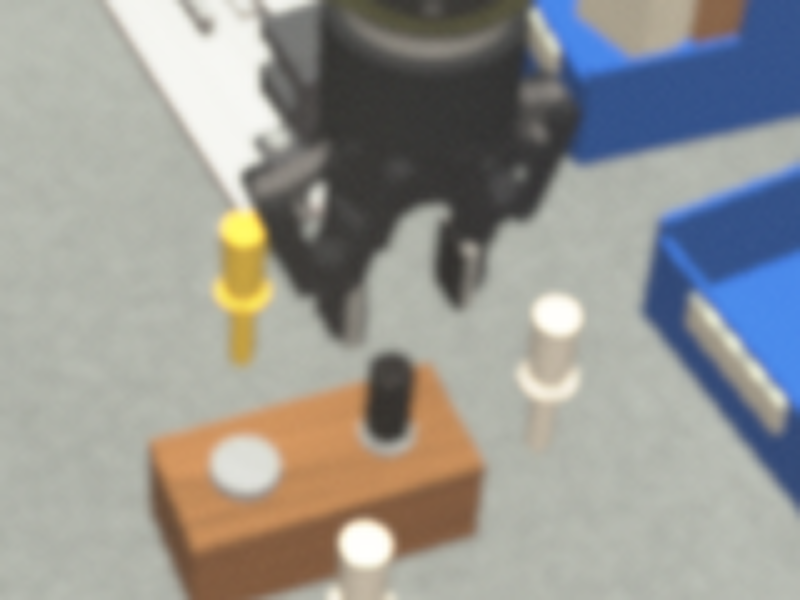

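Fingers are centred on the black pin (wrist column 322, fingers' middle about 320) and clear of the white look-alike and the stud. Descending the last 70 mm.

```bash
python3 -m jog '[[0.0005,-0.001,-0.03,0,0],[0,0,-0.02,0,0],[0,0,-0.01,0,0],[0,0,-0.01,0,0],[0,0,0,0,0]]'
python3 - <<'E'
from h import *
m=ctrl.camera_model('wrist');p,d=ctrl.camera('wrist');cv2.imwrite('pics/w7.png',p)
E
```

```text
time_s: 9.6
tool_pos: [0.5264, -0.2225, 0.0303]
orientation: [0.678, 0.735, -0.0, -0.0]
wrist_force: [-1.1, 0.1, -0.5]
opening: 0.499
```

View pics/w7.png

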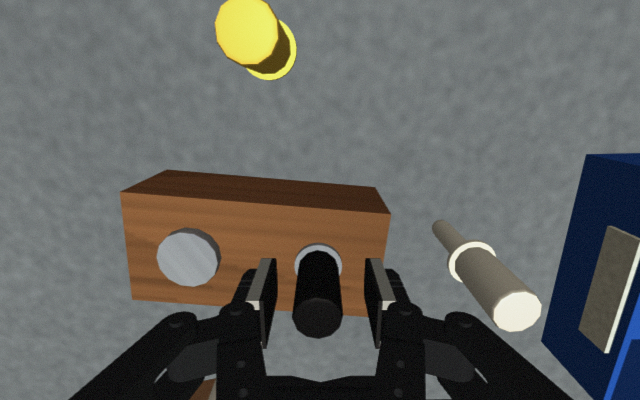

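The pin is between the pads at wrist (318,300). Closing and lifting.

```bash
python3 -m jog '[[0,0,-0.002,0,1],[0,0,0,0,1],[0,0,0,0,1],[0,0,0,0,1],[0,0,0,0,1],[0,0,0,0,1],[0,0,0,0,1]]' 60
python3 -m jog '[[0,0,0.01,0,1],[0,0,0.02,0,1],[0,0,0.03,0,1],[0,0,0.04,0,1],[0,0,0.04,0,1],[0,0,0,0,1]]'
python3 - <<'E'
from h import *
s=ctrl.state();print(s['tool_pos'],s['wrist_force'])
m=ctrl.camera_model('wrist');p,d=ctrl.camera('wrist');cv2.imwrite('pics/w8.png',p)
m=ctrl.camera_model('side');p,d=ctrl.camera('side')
cv2.imwrite('pics/side8.png',cv2.resize(p[160:300,280:440],None,fx=4,fy=4,interpolation=cv2.INTER_CUBIC))
E
```

```text
time_s: 10.35
tool_pos: [0.5267, -0.2227, 0.0291]
orientation: [0.678, 0.735, 0.0, 0.001]
wrist_force: [-1.1, 0.4, 6.9]
opening: 0.221
time_s: 10.95
tool_pos: [0.5282, -0.2234, 0.1746]
orientation: [0.678, 0.735, 0.001, 0.004]
wrist_force: [-0.3, 0.2, -0.3]
opening: 0.221
[ 0.52815085 -0.22336584  0.17458711] [-0.27300862  0.18966736 -0.31430016]
```

View pics/w8.png

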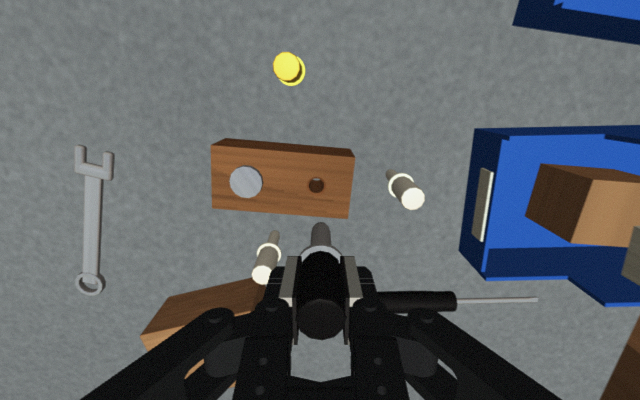

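View pics/side8.png

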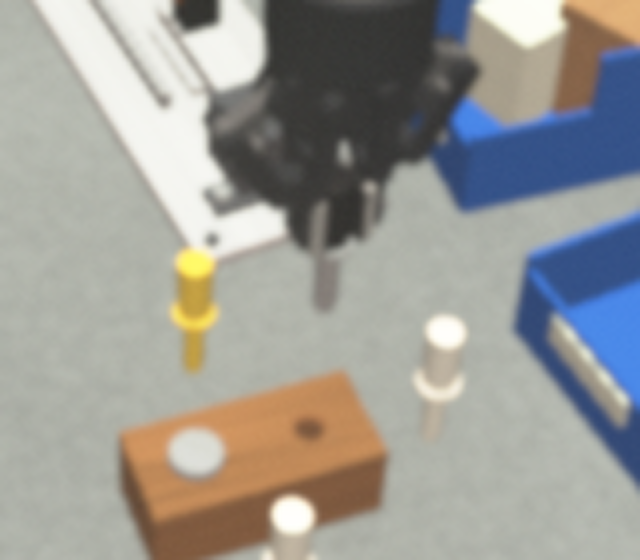

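The black pin is gripped upright (opening 0.221 ≈ 19 mm, its socket empty at wrist (316,185)). From the grasp, collar underside ≈ TCP+21 mm and tip ≈ TCP−25 mm. Carrying it over the hinge.

```bash
python3 -m jog '[[0.011,0.039,0,0,1],[0.011,0.039,0,0,1],[0.011,0.039,0,0,1],[0.011,0.039,0,0,1],[0.011,0.039,0,0,1],[0.010,0.040,0,0,1],[0,0,-0.03,0,1],[0,0,-0.02,0,1],[0,0,0,0,1],[0,0,0,0,1]]'
cat > look.py <<'E'
from h import *
import sys
k=sys.argv[1]
s=ctrl.state();T=s['tool_pos'];print(np.round(T,4),np.round(s['wrist_force'],1))
m=ctrl.camera_model('wrist');p,d=ctrl.camera('wrist');cv2.imwrite(f'pics/w{k}.png',p)
print('pred tip',np.round(proj(m,T-[0,0,.025]),1),'bore',np.round(proj(m,[.5932,.0124,.062]),1))
cv2.imwrite(f'pics/wc{k}.png',cv2.resize(p[150:270,240:400],None,fx=5,fy=5,interpolation=cv2.INTER_CUBIC))
np.savez(f'w{k}.npz',p=p,d=d,T=T,**{a:m[a] for a in m})
m=ctrl.camera_model('side');p,d=ctrl.camera('side')
q=proj(m,[.5932,.0124,.062]);x,y=int(q[0]),int(q[1]);print('side bore',q)
cv2.imwrite(f'pics/side{k}.png',cv2.resize(p[y-70:y+50,x-80:x+80],None,fx=5,fy=5,interpolation=cv2.INTER_CUBIC))
E
python3 look.py 9
```

```text
time_s: 12.05
tool_pos: [0.591, 0.0124, 0.118]
orientation: [0.678, 0.735, -0.0, -0.001]
wrist_force: [-0.4, 0.3, -0.7]
opening: 0.22
[0.591  0.0124 0.118 ] [-0.4  0.3 -0.7]
pred tip [321.1 229.5] bore [324.  213.3]
side bore [np.float64(346.18906124522965), np.float64(183.906781082877)]
```

View pics/wc9.png

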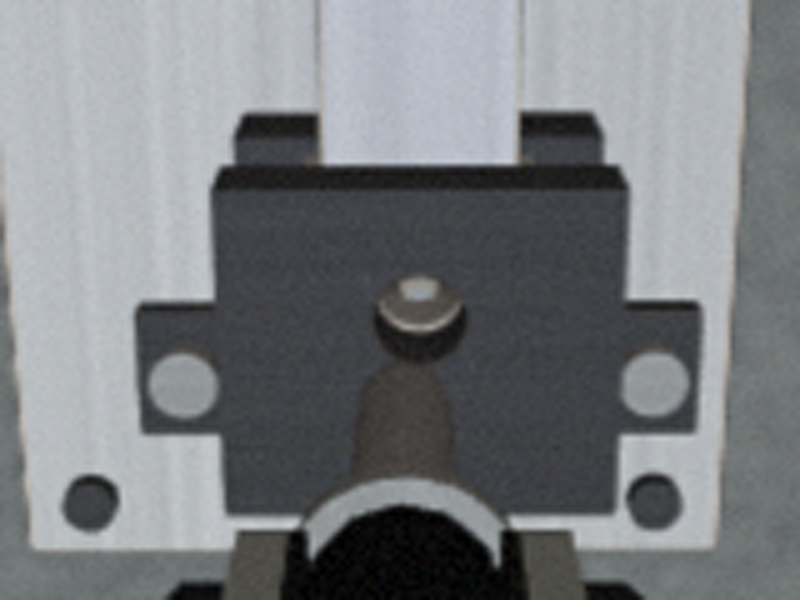

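View pics/side9.png

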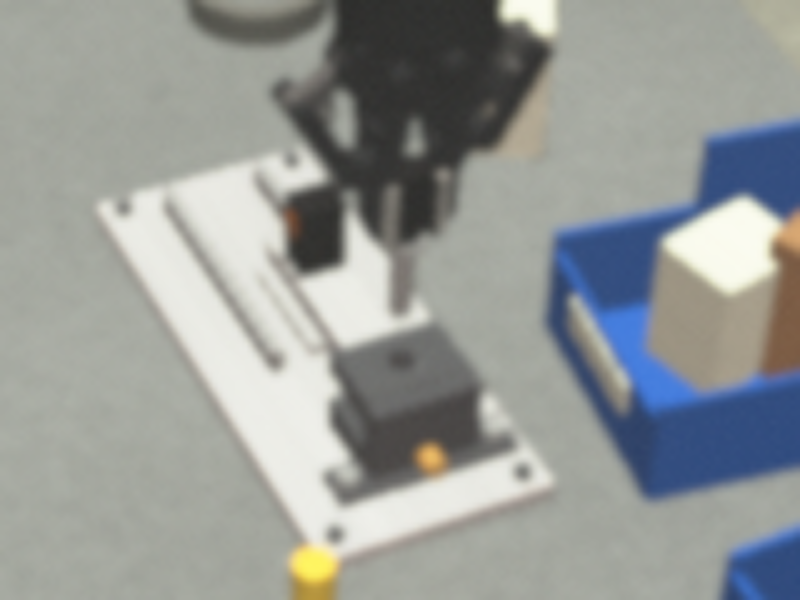

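The bore is at wrist (324.2,214), as predicted; the pin tip is about 2 mm to its −x side. The arm is in, with no hole outside the hinge. I'll correct and lower to just above the mouth.

```bash
python3 -m jog '[[0.0022,0,-0.01,0,1],[0,0,-0.012,0,1],[0,0,0,0,1],[0,0,0,0,1]]'
python3 look.py 10
```

```text
time_s: 12.55
tool_pos: [0.5933, 0.0125, 0.0958]
orientation: [0.678, 0.735, -0.0, -0.0]
wrist_force: [0.8, -0.2, 0.0]
opening: 0.215
[0.5933 0.0125 0.0958] [ 0.8 -0.2  0. ]
pred tip [321.1 229.4] bore [320.9 224.4]
side bore [np.float64(346.18906124522965), np.float64(183.906781082877)]
```

View pics/wc10.png

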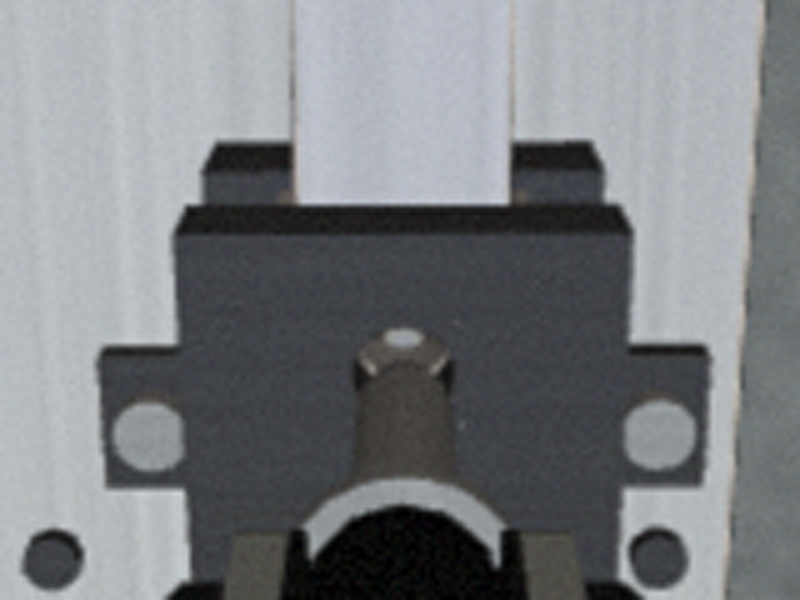

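View pics/side10.png

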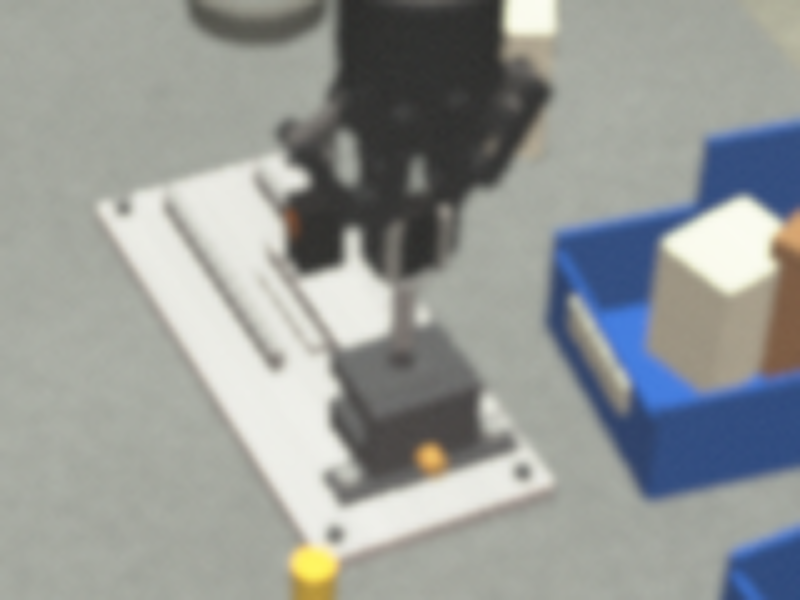

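The tip is centred over the bore in x (both at crop column 404), and the side view shows it entering the mouth at (402,355). Descending gently and reading the force as I go.

```bash
python3 -m jog '[[0,0,-0.003,0,1],[0,0,-0.003,0,1],[0,0,-0.002,0,1]]'
python3 -m jog '[[0,0,-0.002,0,1],[0,0,-0.001,0,1]]'
```

```text
time_s: 12.95
tool_pos: [0.5934, 0.0125, 0.088]
orientation: [0.678, 0.735, -0.0, -0.0]
wrist_force: [-0.7, -0.0, -0.7]
opening: 0.22
time_s: 13.15
tool_pos: [0.5934, 0.0125, 0.085]
orientation: [0.678, 0.735, -0.0, -0.0]
wrist_force: [0.9, -0.2, -0.6]
opening: 0.215
```

```bash
python3 -m jog '[[0,0,-0.001,0,1],[0,0,-0.001,0,1]]'; python3 look.py 11
```

```text
time_s: 13.35
tool_pos: [0.5935, 0.0125, 0.0833]
orientation: [0.678, 0.735, 0.0, 0.0]
wrist_force: [-0.7, -0.3, -1.6]
opening: 0.22
[0.5935 0.0125 0.0833] [-0.7 -0.3 -1.6]
pred tip [321.1 229.5] bore [320.5 231.9]
side bore [np.float64(346.18906124522965), np.float64(183.906781082877)]
```

View pics/wc11.png

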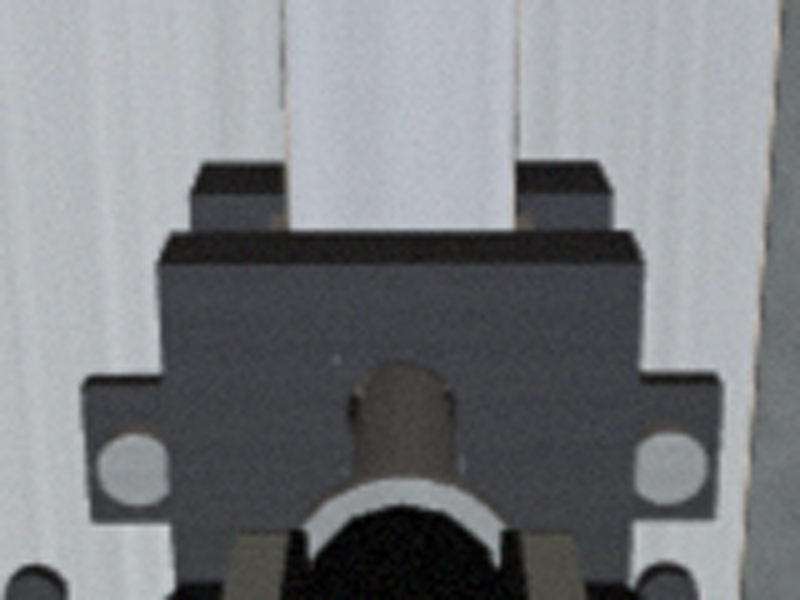

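The tip is about 4 mm into the bore with even gaps left and right and no force. Continuing down.

```bash
python3 -m jog '[[0,0,-0.002,0,1],[0,0,-0.002,0,1]]'; python3 -m jog '[[0,0,-0.002,0,1],[0,0,-0.002,0,1]]'; python3 -m jog '[[0,0,-0.002,0,1],[0,0,-0.002,0,1]]'
```

```text
time_s: 13.65
tool_pos: [0.5935, 0.0125, 0.0792]
orientation: [0.678, 0.735, 0.0, 0.0]
wrist_force: [-0.6, 0.2, -0.5]
opening: 0.222
time_s: 13.85
tool_pos: [0.5935, 0.0125, 0.075]
orientation: [0.678, 0.735, -0.0, -0.0]
wrist_force: [-0.6, -0.2, -1.2]
opening: 0.217
time_s: 14.05
tool_pos: [0.5935, 0.0125, 0.0711]
orientation: [0.678, 0.735, -0.0, -0.0]
wrist_force: [0.3, 0.5, -0.4]
opening: 0.217
```

```bash
python3 -m jog '[[0,0,-0.002,0,1],[0,0,-0.002,0,1]]'; python3 -m jog '[[0,0,-0.002,0,1],[0,0,-0.002,0,1]]'; python3 -m jog '[[0,0,-0.002,0,1],[0,0,-0.002,0,1]]'; python3 -m jog '[[0,0,-0.002,0,1],[0,0,-0.002,0,1]]'
```

```text
time_s: 14.25
tool_pos: [0.5935, 0.0125, 0.0671]
orientation: [0.678, 0.735, -0.0, -0.0]
wrist_force: [0.4, -0.2, -0.2]
opening: 0.215
time_s: 14.45
tool_pos: [0.5935, 0.0125, 0.0631]
orientation: [0.678, 0.735, 0.0, 0.0]
wrist_force: [0.8, -0.0, -1.3]
opening: 0.22
time_s: 14.65
tool_pos: [0.5935, 0.0125, 0.0591]
orientation: [0.678, 0.735, -0.0, 0.0]
wrist_force: [0.8, 0.7, -1.2]
opening: 0.217
time_s: 14.85
tool_pos: [0.5935, 0.0125, 0.0551]
orientation: [0.678, 0.735, -0.0, -0.0]
wrist_force: [1.0, 0.0, -1.6]
opening: 0.22
```

Tip is at z≈0.030, through the arm's knuckle and at the lower one. The catch is next.

```bash
python3 -m jog '[[0,0,-0.002,0,1]]'; python3 -m jog '[[0,0,-0.002,0,1]]'; python3 -m jog '[[0,0,-0.0015,0,1]]'; python3 -m jog '[[0,0,-0.0015,0,1]]'; python3 -m jog '[[0,0,-0.0015,0,1]]'; python3 -m jog '[[0,0,-0.0015,0,1]]'
```

```text
time_s: 14.95
tool_pos: [0.5935, 0.0125, 0.0531]
orientation: [0.678, 0.735, 0.0, -0.0]
wrist_force: [0.6, 1.0, 0.6]
opening: 0.218
time_s: 15.05
tool_pos: [0.5936, 0.0126, 0.0515]
orientation: [0.678, 0.735, 0.0, 0.0]
wrist_force: [-2.6, 0.7, 7.5]
opening: 0.218
time_s: 15.15
tool_pos: [0.5937, 0.0126, 0.0502]
orientation: [0.678, 0.735, 0.0, 0.0]
wrist_force: [-2.2, 0.4, 5.7]
opening: 0.219
time_s: 15.25
tool_pos: [0.5936, 0.0126, 0.0487]
orientation: [0.678, 0.735, 0.0, 0.0]
wrist_force: [-2.8, 0.6, 6.9]
opening: 0.219
time_s: 15.35
tool_pos: [0.5936, 0.0126, 0.0472]
orientation: [0.678, 0.735, 0.0, 0.0]
wrist_force: [-2.2, 0.0, 6.0]
opening: 0.217
time_s: 15.45
tool_pos: [0.5936, 0.0126, 0.0457]
orientation: [0.678, 0.735, 0.0, 0.0]
wrist_force: [-3.0, 1.9, 6.1]
opening: 0.215
```

The catch shows as about 6–7 N and the pin is sliding through it. Continuing to seat the collar, expected at TCP z≈0.041.

```bash
python3 -m jog '[[0,0,-0.0015,0,1]]'; python3 -m jog '[[0,0,-0.0015,0,1]]'; python3 -m jog '[[0,0,-0.0008,0,1]]'; python3 -m jog '[[0,0,-0.0005,0,1]]'; python3 -m jog '[[0,0,-0.0005,0,1]]'
```

```text
time_s: 15.55
tool_pos: [0.5936, 0.0126, 0.0442]
orientation: [0.678, 0.735, 0.0, 0.0]
wrist_force: [-1.6, 1.7, 5.5]
opening: 0.219
time_s: 15.65
tool_pos: [0.5936, 0.0126, 0.0427]
orientation: [0.678, 0.735, 0.0, 0.0]
wrist_force: [-1.9, 1.2, 5.9]
opening: 0.222
time_s: 15.75
tool_pos: [0.5936, 0.0126, 0.0418]
orientation: [0.678, 0.735, 0.0, 0.0]
wrist_force: [-1.8, 1.4, 3.8]
opening: 0.217
time_s: 15.85
tool_pos: [0.5936, 0.0126, 0.0413]
orientation: [0.678, 0.735, 0.0, 0.0]
wrist_force: [-1.9, 1.4, 4.9]
opening: 0.215
time_s: 15.95
tool_pos: [0.5936, 0.0126, 0.041]
orientation: [0.678, 0.735, 0.0, 0.0]
wrist_force: [-5.1, 1.0, 12.3]
opening: 0.221
```

```bash
python3 -m jog '[[0,0,-0.0004,0,1]]';  python3 -m jog '[[0,0,0,0,1],[0,0,0,0,1]]'; python3 look.py 12
```

```text
time_s: 16.05
tool_pos: [0.5937, 0.0126, 0.041]
orientation: [0.678, 0.735, 0.0, 0.0]
wrist_force: [-6.7, 2.2, 15.9]
opening: 0.22
time_s: 16.25
tool_pos: [0.5937, 0.0126, 0.041]
orientation: [0.678, 0.735, 0.0, 0.0]
wrist_force: [-6.2, 1.5, 11.8]
opening: 0.22
[0.5937 0.0126 0.041 ] [-6.2  1.5 11.8]
pred tip [321.  229.5] bore [320.3 264.7]
side bore [np.float64(346.18906124522965), np.float64(183.906781082877)]
```

View pics/wc12.png

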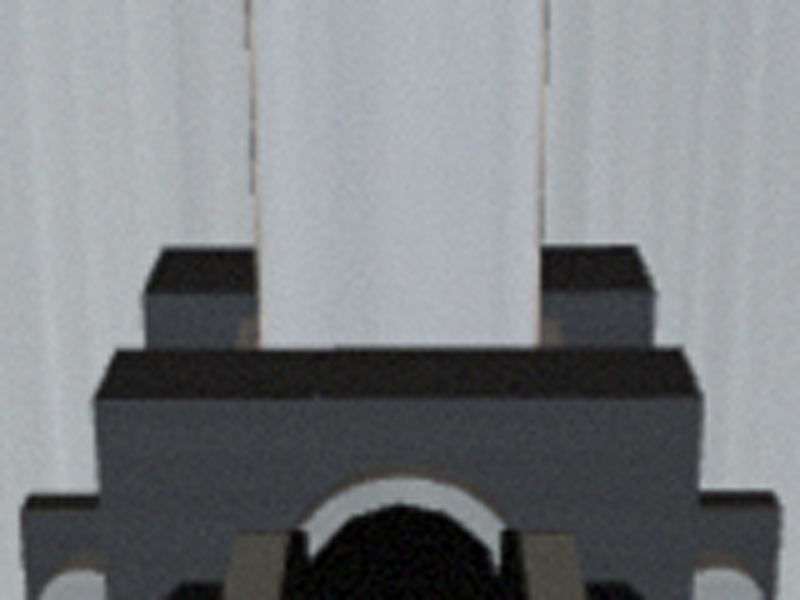

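View pics/side12.png

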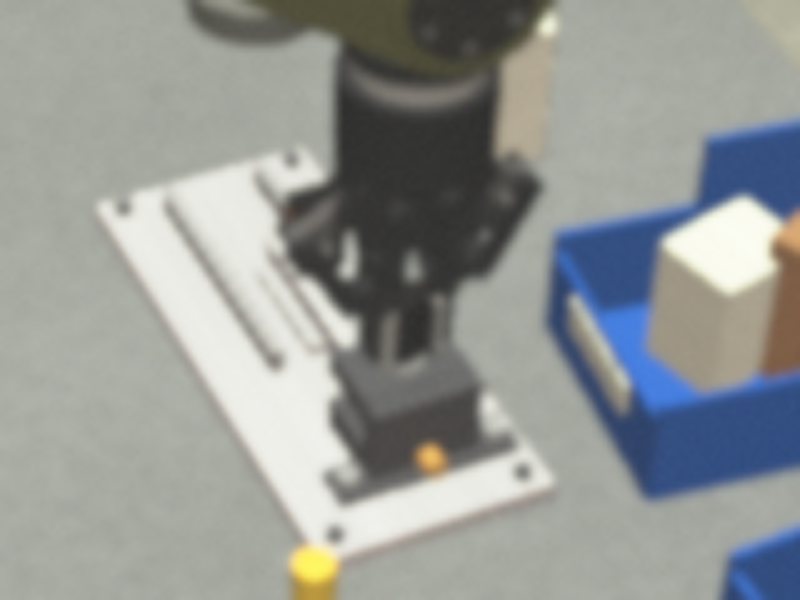

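The collar sits on the knuckle in both views: wrist crop (405,490), side (405,360). TCP has stopped at 0.041 with force rising to 16 N. Releasing and lifting.

```bash
python3 -m jog '[[0,0,0,0,0],[0,0,0,0,0],[0,0,0,0,0],[0,0,0,0,0],[0,0,0,0,0]]'; python3 -m jog '[[0,0,0.01,0,0],[0,0,0.02,0,0],[0,0,0.03,0,0],[0,0,0.04,0,0],[0,0,0.04,0,0],[0,0.04,0.02,0,0],[0,0.04,0,0,0],[0,0,0,0,0]]'; python3 look.py 13
python3 - <<'E'
from h import *
z=np.load('w13.npz')
m={a:z[a] for a in ('fx','fy','cx','cy','k1','origin','rotation')};d=z['d']
b=np.array([.5932,.0124,.062])
print('handle top pred',proj(m,b+[0,0,.044]),'collar',proj(m,b+[0,0,.003]))
q=proj(m,b+[0,0,.044]);X=[world(m,d,(x,y)) for x in range(int(q[0])-25,int(q[0])+26) for y in range(int(q[1])-25,int(q[1])+26)]
X=np.array(X);k=(X[:,2]>.098)&(X[:,2]<.12);print(k.sum(),X[k].mean(0),np.percentile(X[k][:,2],[10,50,90]))
u=np.array([-np.sin(.081),np.cos(.081),0])
for s in (0,.003,.006): print('sensor pred',s,np.round(proj(m,b+u*(.1+s)+[0,0,.031]),1))
q=proj(m,b+u*.1+[0,0,.031]);X=np.array([world(m,d,(x,y)) for x in range(int(q[0])-40,int(q[0])+41) for y in range(int(q[1])-40,min(400,int(q[1])+41))])
k=(X[:,2]>.089)&(X[:,2]<.098);v=(X[k]-b)@u;print('sensor along u',k.sum(),v.min(),v.max())
for n in ['pin_collar','pin_grip','hinge_top']:
    for r in ctrl.landmark_of('wrist',n)[:2]:print(' ',n,np.round(r['centre'],4),round(r['confidence'],2))
E
```

```text
time_s: 16.85
tool_pos: [0.5935, 0.0125, 0.04]
orientation: [0.678, 0.735, -0.0, -0.0]
wrist_force: [-0.1, -0.3, -0.9]
opening: 0.496
time_s: 17.65
tool_pos: [0.5933, 0.0963, 0.2016]
orientation: [0.677, 0.736, 0.001, 0.0]
wrist_force: [0.1, -0.1, -0.9]
opening: 0.499
[0.5933 0.0963 0.2016] [ 0.1 -0.1 -0.9]
pred tip [320.9 229.5] bore [313.7 260.4]
side bore [np.float64(346.18906124522965), np.float64(183.906781082877)]
handle top pred [np.float64(312.93883627349453), np.float64(282.9121719100932)] collar [np.float64(313.6957436600029), np.float64(261.7287928786713)]
383 [0.59317181 0.01547201 0.1059122 ] [0.10175007 0.10675136 0.1077972 ]
sensor pred 0 [312.7 174.8]
sensor pred 0.003 [312.7 171.5]
sensor pred 0.006 [312.7 168.1]
sensor along u 775 0.08968340840176488 0.1113030654605283
  pin_collar [0.5916 0.0104 0.058 ] 0.78
  pin_grip [0.5917 0.0131 0.0865] 0.8
  pin_grip [ 0.4974 -0.1226  0.0669] 0.62
  hinge_top [0.5829 0.0166 0.0621] 0.66
```

View pics/w13.png

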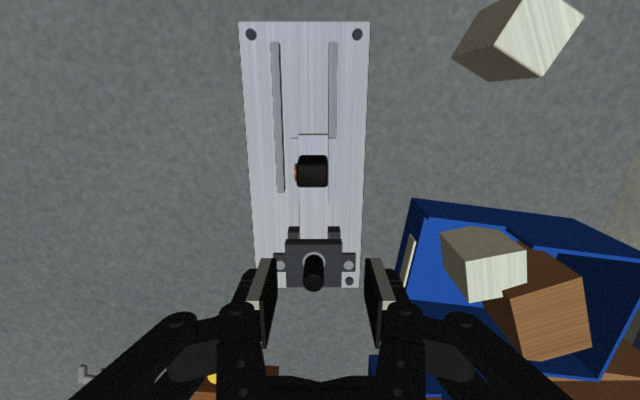

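View pics/side13.png

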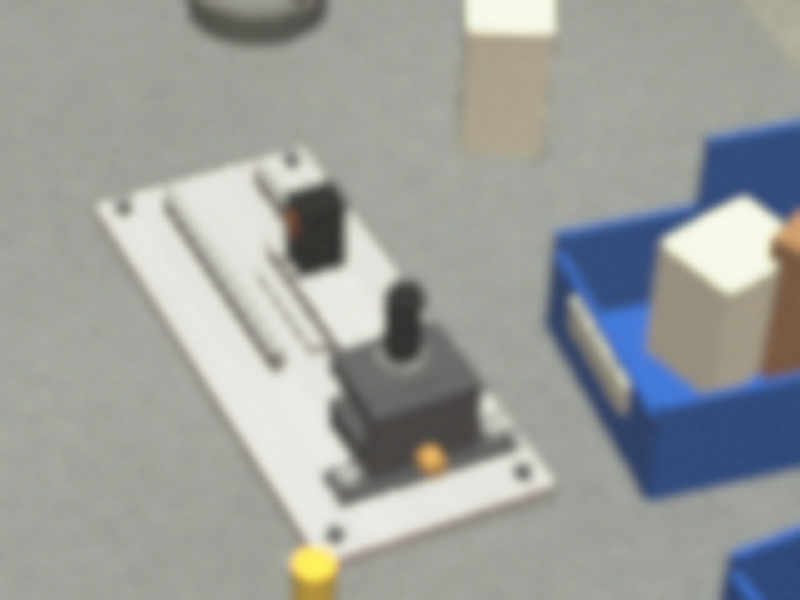

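The released pin stands upright with its collar on the knuckle at wrist (314,262). The handle top reads 0.1067 m against 0.106 m expected, and the sensor centre is 100.5 mm from the bore (100 mm expected when fully in). The gripper is clear, so I'm handing in.

```bash
python3 - <<'E'
from rig import ctrl
print(ctrl.sign_off())
E
```

```text
the job is handed in; nothing more can be done
None
```

The job is handed in at about 18 s on the clock. The arm is fully in, and the hinge pin is seated through all three knuckles and released.

- **Arm:** I pushed the sensor towards the hinge until the force jumped to 16 N at the stop. The last check put the sensor centre 100.5 mm from the bore, where 100 mm is fully in.
- **Pin:** I took the black barrel-handled pin from the rack and centred it on the true bore at about (0.593, 0.012), roughly 10 mm off the nominal point. The catch took about 6–7 N, and the collar seated with at most 16 N measured at the wrist. After release the handle top read 0.1067 m (0.106 m if seated), and the pin looked upright.

**What disagreed:** the finger tips sit about 31–34 mm above the reported TCP. Because of that my first push passed over the sensor without touching it; I backed off, allowed for the offset and pushed again. The detector placed the seated collar about 4 mm low, which is within its stated accuracy. I did not re-measure the bystanders at the end, but nothing was seen to be touched.

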